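# Close the insole mould on its guide pins

## Task

Take the upper half of the insole mould by its wooden handle and close it on the lower half: red mark over red mark, both guide pins through their holes. Keep it level and lower it gently all the way down, without letting it drop, until it lies flat and fully home; then let go. Leave the shoe last, the glue jar and the hammer where they are.

Things in the scene. Friction and masses are not known exactly. Their poses are not given: they have to be found in the camera images.
- lid_handle (a point): Centre of the dark wooden bar handle of the loose upper mould half. The bar is 96 mm long (along x), 18 mm wide, 20 mm high, on two 10 mm steel posts at x = +36 and -36 mm, with 35 mm free below it. z up, x towards the plate's red-marked end. The plate is centred under it: its top face 45 mm, its underside 55 mm below this point.
- lid: The upper half; origin under its plug, 64 mm below the handle's centre; same axes. Aluminium plate 190 x 100 x 10 mm, holes 21 mm wide at x = +75 and 15 mm wide at x = -75 mm (y = 0). Under it an orange plug 112 x 56 x 9 mm, on the bench at first. 0.45 to 0.8 kg, balanced under the handle. Starts left or right of the lower half, red end facing away from the robot within 0.5 rad.
- mould_seat (a point): Centre of the top face of the lower mould half, 26 mm above the bench; z up, x towards its red-marked end. Steel guide pins stand 40 mm above this face: 18 mm thick at x = +75 mm, 12 mm at x = -75 mm, straight for 30 mm, then tapering. When the upper half is fully home its plate lies on this face and the handle's centre is 55 mm above this point.
- mould: The lower half, fixed to the bench; origin at its underside, same axes. Block of aluminium on dark steel, 200 x 110 x 26 mm, with a cavity 122 x 66 mm, 14 mm deep, in its middle that takes the plug freely (a cork insole lies in it). Red-marked end away from the robot, turned within 0.5 rad.
- last: Bystander: wooden shoe last, about 225 mm long (x towards the toe), 72 mm wide, 75 mm high, origin at its underside; loose, near the moulds.
- glue_jar: Bystander: glue jar with blue cap, 72 mm diameter, 85 mm high, origin at the centre of its underside; loose, near the moulds.
- hammer: Bystander: hammer, 260 mm long, lying on the bench near the moulds; loose.
Things that resemble listed ones, but are neither listed nor needed, are in the scene too. Leave any blue, pink or turquoise look-alike of the mould alone.

How it is judged:
At the end, for the whole second after the job is handed in: The upper half lies at rest on the lower half with both pins through their holes: handle centre no more than 57.5 mm (nominal 55) above the lower half's top face, within 5 mm of its centre horizontally, turned no more than 0.05 rad from it and tilted no more than 0.03 rad (z of lid_handle in the frame of mould_seat between 0.05 and 0.0575 m and horizontal distance between lid_handle and mould_seat below 0.005 m and angle between the x axis of lid_handle and the x axis of mould_seat, either way round below 0.05 rad and angle between lid_handle's own z axis and vertical below 0.03 rad and linear speed of lid below 0.02 m/s); the robot touches nothing.
It fails at once if the upper half is tilted more than 0.2 rad while it is on the pins (horizontal distance between lid_handle and mould_seat below 0.03 m and z of lid_handle in the frame of mould_seat below 0.095 m and angle between lid_handle's own z axis and vertical above 0.2 rad).
It fails at once if the upper half drops down the pins (faster than 0.4 m/s within 40 mm of home) (horizontal distance between lid_handle and mould_seat below 0.03 m and z of lid_handle in the frame of mould_seat below 0.095 m and linear speed of lid above 0.4 m/s).
It fails at once if the shoe last is moved more than 25 mm (distance of last from where it was at the start of the episode above 0.025 m).
It fails at once if the glue jar is moved more than 25 mm (distance of glue_jar from where it was at the start of the episode above 0.025 m).
It fails at once if the hammer is moved more than 25 mm (distance of hammer from where it was at the start of the episode above 0.025 m).
It also fails if it takes over 50 s, if anything falls off the work surface, if the arm or the gripper's body presses on something with over 40 N, if the wrist force passes 120 N, or if a joint passes its speed limit or range.

## Robot

A 6-joint arm with a two-finger parallel gripper is mounted at the origin on the work surface. World frame = base frame: x ahead of the robot, y to its left, z up, the work surface at z = 0. Lengths are in m, angles in rad, forces in N, time in s.
With the tool pointing down it reaches from about 0.275 to 0.825 m from the base axis. Payload 5.2 kg.
Tool frame: the origin (TCP) lies on the centre line of the jaws, within the pads' length; the fingertips stand manip.tip_reach ahead of it and the grasp point (between the pads) lies 6 mm ahead of it (manip.tip_reach is the distance from the TCP to the fingertips, in m); z points along the fingers, y is the line along which they close (so a half turn about z gives the same grasp; the last joint's range is limited). The gripper opens to 93 mm and grips with 3 to 60 N. Pads are 15 mm wide; open, the fingers measure 128 mm over their backs; the gripper's body (75 mm by 188 mm) begins 65 mm behind the grasp point.
Start: joints at [0.965, 0.259, 1.535, -0, 1.348, -0.203], TCP at [0.216, 0.506, 0.244] pointing down, gripper open.
Joint ranges: [-3.14, 3.14], [-0.91, 2.08], [0.19, 2.58], [-1.22, 4.36], [0.22, 2.71], [-3.12, 3.12]. Speed limits (rad/s): [2.57, 2.57, 3.14, 3.14, 3.14, 3.14].

## Interface

Orientations are given as a unit quaternion [x, y, z, w].
In Python, from bench import manip gives the robot as it stands.
- The arm moves only by the shell command python3 -m inch 'ROWS' [FORCE]. ROWS is JSON, one flat list of numbers, 5 for each row, row after row: the shift along the tool's x, y, z in units of 30 mm (1.0 is 30 mm), then the turn about the tool's z in units of 6 degrees (1.0 is 6 degrees), then the gripper's target within -1 to 1 (fully open at 1, half-way at 0, shut at -1). In form: [dx, dy, dz, spin, hand, dx, dy, dz, spin, hand, ...]. A call has 1 to 20 rows; each row shifts and turns the commanded pose from where the row before left it, along the tool's axes as they then stand; what a row does not reach is not made up. A row lasts 1/12 s, in which the tool goes at most 41.7 mm and 7.16 degrees, less where a joint would pass 70% of its speed; a pose out of reach is approached as far as the arm can. A call is refused whole if a number of a shift passes 1 or a number of a turn 1, either way. A call with a gripper value outside its range is refused whole. The fingers move at their own pace and stop on an object; FORCE is the grip in N (left out, the last holds). Time passes only in rows, so rows that do not move let the fingers close. It gives the time, the measured TCP pose, the force, the opening and the grip force at its end, in the units of the state.
- manip.get_state(): the state, without advancing time (a new reading comes with each control period).
- manip.read_camera(name): name is "scene" or "side" or "wrist"; returns a dict with "image" (480x640x3 uint8, red, green, blue), "vertical_fov" (degrees; the focal length in pixels is half the picture's height over the tangent of half this angle, whatever the lens; pixels are square), "cx", "cy" (the principal point, pixels), "pose" (4x4, takes a point from camera to world coordinates). Camera axes: x right, y up, looking along -z (the intrinsics and any distortion apply to the point x, -y, -z); pixel columns grow to the right and rows downward; lengths in m; the calibration is good to about 2 mm. A picture is of the moment at which its call begins. There is no depth.
- manip.close_job(): hands the job in; it is judged then, once.
The state is a dict: "time": time; "joint_positions": joint angles; "dq": joint speeds; "joint_torque": joint torques, N m; "tool_pos": TCP position; "eef_rot": TCP orientation; "wrist_force": force on the tool from outside, world axes, zero at the start; "ft_torque": the same for the moment, N m; "opening": opening from 0.0 (shut) to 1.0 (fully open); "gripper_force": force on a finger pad.
Only numpy, scipy, OpenCV 4.12 (cv2) and the standard library are available. Lean on these libraries where they do the work, as an engineer would, in place of code of your own. Each camera call takes 0.05 s, during which the arm holds its last target. There are 200 camera calls.

## Working session

There is one attempt and no reset: what is moved stays moved. The work goes in short steps, Python scripts to look and compute and a shell command to move; the robot and the scene stay as the last step left them, time stands still between calls to the robot, and variables do not carry over. Pictures are saved under pics/ and viewed, at most 10 in all, crops included, and the job is handed in when it is done.

```bash
mkdir -p pics; python3 - <<'E'
from bench import manip
import cv2,numpy as np
print(manip.get_state(), manip.tip_reach)
for n in("scene","side"):
    c=manip.read_camera(n); print(n,{k:v for k,v in c.items() if k!="image"})
    cv2.imwrite(f"pics/{n}0.png",c["image"][:,:,::-1]); np.save(f"pics/{n}0.npy",c,allow_pickle=True)
E
```

```text
{'time': 0.0, 'joint_positions': array([ 9.65216489e-01,  2.59322367e-01,  1.53605918e+00, -2.51591890e-05,
        1.34800649e+00, -2.02806747e-01]), 'dq': array([ 3.35173951e-04,  1.55484507e-03,  1.86354303e-03, -9.40259258e-05,
        7.34325440e-05, -1.08075218e-03]), 'joint_torque': array([ 3.10898049e-04, -4.37295341e+01, -2.84004611e+01,  7.16321776e-02,
        4.12546273e-02, -1.56835408e-04]), 'tool_pos': array([0.21528463, 0.50557445, 0.24283837]), 'eef_rot': array([ 2.00025231e-01,  9.79790335e-01, -8.30177332e-04, -3.41762886e-04]), 'wrist_force': array([ 0.06395138,  0.51697738, -0.2693058 ]), 'ft_torque': array([-0.03290391, -0.03313531, -0.00497579]), 'gripper_force': 0.0, 'opening': 0.9982421071721823} 0.025
scene {'vertical_fov': 57.48657164398739, 'cx': 325.61418912363087, 'cy': 237.94553298018138, 'pose': array([[-0.11136409, -0.67250803,  0.73166317,  1.27058398],
       [ 0.99367714, -0.08592994,  0.07226192,  0.04617457],
       [ 0.01427505,  0.73508435,  0.67782536,  0.78828916],
       [ 0.        ,  0.        ,  0.        ,  1.        ]])}
side {'vertical_fov': 50.56834875014641, 'cx': 320.85537407982196, 'cy': 243.6379758064794, 'pose': array([[ 0.75736283,  0.50160317, -0.41808588, -0.07431296],
       [-0.65277617,  0.59812809, -0.46489361, -0.70838545],
       [ 0.0168768 ,  0.62500963,  0.78043458,  1.18391663],
       [ 0.        ,  0.        ,  0.        ,  1.        ]])}
```

View pics/scene0.png

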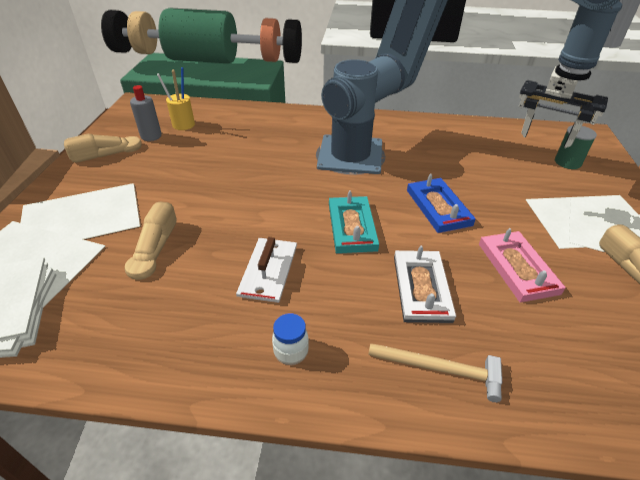

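View pics/side0.png

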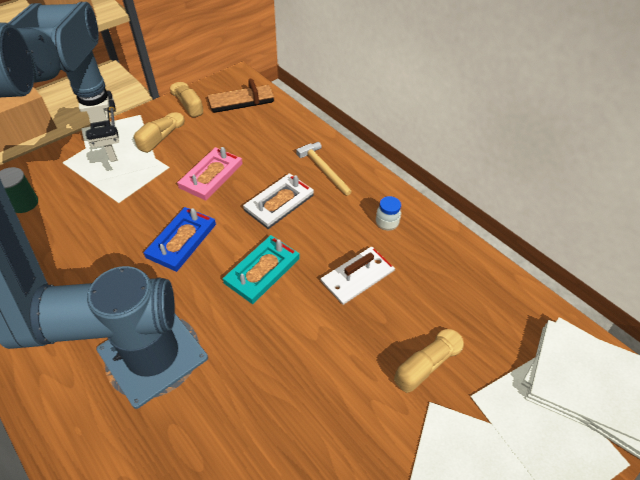

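The lower half with bare aluminium is at scene (424,285) and side (278,200). Its blue (440,205), pink (521,265) and turquoise (354,223) look-alikes are to be left alone. The lid with the dark handle is at scene (267,270) and side (358,273). I'll confirm both in an enlarged crop.

```bash
python3 - <<'E'
import cv2,numpy as np
s=cv2.imread("pics/scene0.png")[225:330,225:475]; d=cv2.imread("pics/side0.png")[165:310,235:405]
a=cv2.resize(s,None,fx=3,fy=3,interpolation=3); cv2.imwrite("pics/c1.png",a)
b=cv2.resize(d,None,fx=4,fy=4,interpolation=3); cv2.imwrite("pics/c2.png",b)
E
```

```text
(no output)
```

View pics/c1.png

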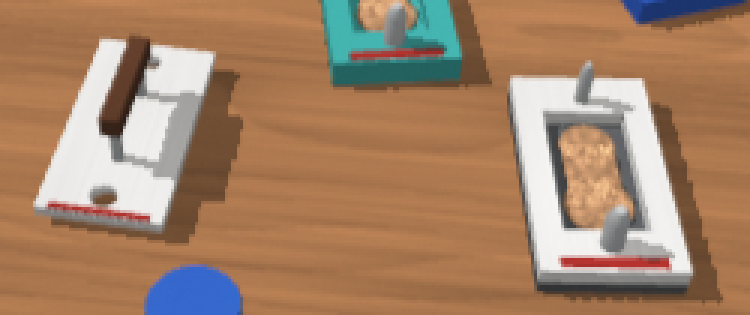

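View pics/c2.png

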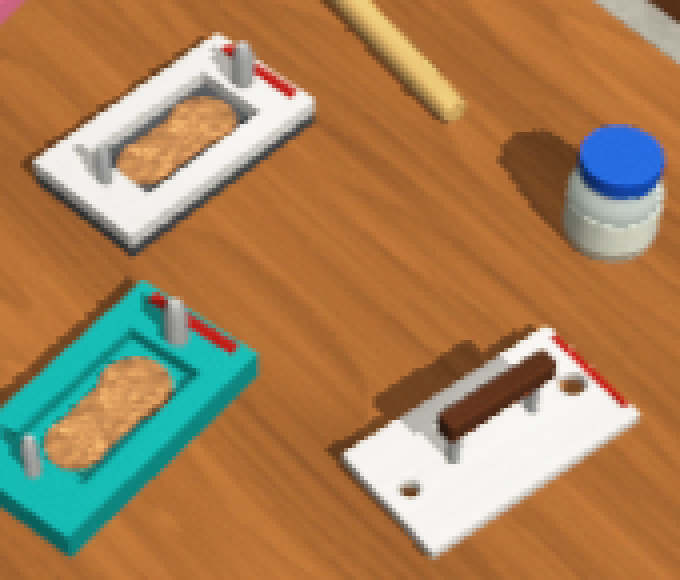

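Both crops confirm it: the only white/aluminium pieces are the lid (handle, red end toward the scene camera) and the mould with two pins. I read the plate corners off both crops and localize them.

```bash
cat > h.py <<'E'
import numpy as np,cv2
def ray(c,uv):
    f=240/np.tan(np.radians(c["vertical_fov"])/2); uv=np.atleast_2d(uv).astype(float)
    d=np.c_[(uv[:,0]-c["cx"])/f,-(uv[:,1]-c["cy"])/f,-np.ones(len(uv))]
    return c["pose"][:3,3],d@c["pose"][:3,:3].T
def onz(c,uv,z):
    o,d=ray(c,uv); return (o+d*((z-o[2])/d[:,2])[:,None])[:,:2]
def proj(c,P):
    f=240/np.tan(np.radians(c["vertical_fov"])/2)
    q=(np.atleast_2d(P)-c["pose"][:3,3])@c["pose"][:3,:3]
    return np.c_[c["cx"]-f*q[:,0]/q[:,2],c["cy"]+f*q[:,1]/q[:,2]]
E
python3 - <<'E'
from h import *
np.set_printoptions(precision=4,suppress=True)
S=np.load("pics/scene0.npy",allow_pickle=True).item();D=np.load("pics/side0.npy",allow_pickle=True).item()
s=lambda p:np.array(p)/3+[225,225]
d=lambda p:np.array(p)/4+[235,165]
# order: back-a, back-b, front(red)-b, front-a
for nm,c,uv,z in[("lid S",S,s([(100,40),(215,52),(163,222),(35,208)]),.019),("lid D",D,d([(433,556),(343,455),(550,328),(640,413)]),.019),
 ("mould S",S,s([(510,77),(643,80),(692,275),(538,275)]),.026),("mould D",D,d([(133,243),(33,162),(217,37),(315,103)]),.026)]:
    P=onz(c,uv,z); x=P[2]+P[3]-P[0]-P[1]
    print(nm,P.mean(0),"yaw",np.arctan2(x[1],x[0]),"len",[np.linalg.norm(P[i]-P[(i+1)%4]) for i in range(4)])
for nm,c,uv in [("handle S",S,s([(137,38),(112,133)])),("handle D",D,d([(543,352),(452,422)]))]:
    P=onz(c,uv,.083 if 0 else .083); print(nm,P,P.mean(0))
E
```

```text
lid S [ 0.5594 -0.1618] yaw -0.04169759549596341 len [np.float64(0.10053272895692023), np.float64(0.1887640150078035), np.float64(0.09839149857583206), np.float64(0.1895964092960759)]
lid D [ 0.5595 -0.1645] yaw -0.050015136483628535 len [np.float64(0.1015331773933597), np.float64(0.190048709009873), np.float64(0.09628957310626877), np.float64(0.19239996103176643)]
mould S [0.5678 0.2069] yaw 0.09523029694464803 len [np.float64(0.1107483377237872), np.float64(0.2005350230383249), np.float64(0.1113438580717317), np.float64(0.20370361786405372)]
mould D [0.5642 0.2032] yaw 0.10707760867875125 len [np.float64(0.11598512931967905), np.float64(0.19690335277132276), np.float64(0.10970653919956412), np.float64(0.2010589766846143)]
handle S [[ 0.5248 -0.1585]
 [ 0.6282 -0.1558]] [ 0.5765 -0.1572]
handle D [[ 0.5988 -0.1654]
 [ 0.511  -0.1686]] [ 0.5549 -0.167 ]
```

```bash
python3 -m inch '[0,0,0,-0.83,1, 0,0,0,-0.83,1, 0,0,0,-0.83,1, 0,0,0,-0.84,1, -0.5,-0.9,0,0,1, -0.57,-0.98,0,0,1, -0.57,-0.98,0,0,1, -0.57,-0.98,0,0,1, -0.57,-0.98,0,0,1, -0.57,-0.98,0,0,1, -0.57,-0.98,0,0,1, -0.57,-0.98,0,0,1, -0.57,-0.98,0,0,1, -0.57,-0.98,0,0,1, -0.57,-0.98,0,0,1, -0.57,-0.98,0,0,1, -0.57,-0.98,0,0,1, -0.57,-0.98,0,0,1, -0.57,-0.98,0,0,1, -0.57,-0.98,0,0,1]' 30
```

```text
time: 1.77
tool_pos: [0.4616, 0.0224, 0.2434]
eef_rot: [0.027, 1.0, 0.0, -0.0]
wrist_force: [1.1, 0.7, -0.2]
opening: 1.001
gripper_force: 0.0
```

```bash
python3 -m inch '[-0.57,-0.98,0,0,1, -0.57,-0.98,0,0,1, -0.57,-0.98,0,0,1, -0.57,-0.98,0,0,1, -0.57,-0.98,0,0,1, -0.57,-0.98,0,0,1, 0,0,0,0,1, 0,0,0,0,1, 0,0,0,0,1]'
cat > look.py <<'E'
import sys
from h import *
from bench import manip
from scipy.spatial.transform import Rotation as R
np.set_printoptions(precision=4,suppress=True)
def to_tool(dxyz_world, dyaw):  # world shift -> units in tool axes
    st=manip.get_state(); r=R.from_quat(st["eef_rot"])
    return r.inv().apply(dxyz_world)/.03, -np.degrees(dyaw)/6
def yaw():
    y=R.from_quat(manip.get_state()["eef_rot"]).as_matrix()[:,1]; return np.arctan2(-y[0],y[1])
if __name__=="__main__":
    st=manip.get_state(); print(st["time"],st["tool_pos"],"yaw",yaw(),st["wrist_force"])
    c=manip.read_camera(sys.argv[1]); np.save(f"pics/{sys.argv[2]}.npy",c,allow_pickle=True)
    cv2.imwrite(f"pics/{sys.argv[2]}.png",c["image"][:,:,::-1]); print(c["pose"],c["vertical_fov"])
E
python3 look.py wrist w1
```

```text
time: 2.52
tool_pos: [0.5536, -0.1571, 0.2429]
eef_rot: [0.027, 1.0, 0.001, -0.001]
wrist_force: [-0.6, 0.2, -0.1]
opening: 1.0
gripper_force: 0.0
2.5167 [ 0.5536 -0.1571  0.2429] yaw -0.05456059141542774 [-0.6035  0.2044 -0.1288]
[[ 0.0547 -0.9527 -0.2991  0.4699]
 [ 0.9985  0.0526  0.0152 -0.1533]
 [ 0.0013 -0.2995  0.9541  0.3841]
 [ 0.      0.      0.      1.    ]] 68.01552093912979
```

View pics/w1.png

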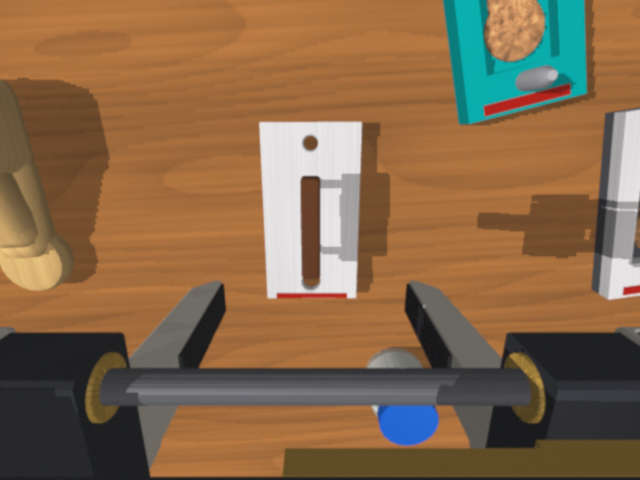

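```bash
python3 - <<'E'
from look import *
c=np.load("pics/w1.npy",allow_pickle=True).item()
P=onz(c,[(361,122),(260,122),(267,298),(356,298)],.019); x=P[2]+P[3]-P[0]-P[1]; L=P.mean(0); a=np.arctan2(x[1],x[0])
print(L,a,[np.linalg.norm(P[i]-P[(i+1)%4]) for i in range(4)])
H=onz(c,[(310.5,178),(311.5,285)],.074); print(H,H.mean(0),np.linalg.norm(H[1]-H[0]),np.arctan2(*(H[1]-H[0])[::-1]))
t=manip.get_state()["tool_pos"]
print(to_tool(np.r_[H.mean(0),.070]-t,-.05-yaw()))
E
```

```text
[ 0.5605 -0.1618] -0.05234732704881244 [np.float64(0.09855359048412579), np.float64(0.19003178263344583), np.float64(0.10108545243191065), np.float64(0.19010487534977172)]
[[ 0.5124 -0.159 ]
 [ 0.6138 -0.1639]] [ 0.5631 -0.1614] 0.10151966884725763 -0.04893674865290592
(array([-0.3328, -0.1501,  5.7737]), np.float64(-0.0349499784260781))
```

The wrist view shows the handle top from (310,178) to (311,285), centred between the jaws. The sizes check out (190 x 100 mm), so I descend and grip.

```bash
python3 -m inch '[-0.25,-0.15,0.6,0,1, 0,0,0.75,0,1, 0,0,0.75,0,1, 0,0,0.75,0,1, 0,0,0.75,0,1, 0,0,0.75,0,1, 0,0,0.75,0,1, 0,0,0.67,0,1, 0,0,0,0,1, 0,0,0,0,1]' 45; python3 -m inch '[0,0,0,0,-1, 0,0,0,0,-1, 0,0,0,0,-1, 0,0,0,0,-1, 0,0,0,0,-1, 0,0,0,0,-1, 0,0,0,0,-1, 0,0,0,0,-1, 0,0,0,0,-1, 0,0,0,0,-1, 0,0,0,0,-1, 0,0,0,0,-1]' 45
```

```text
time: 3.4
tool_pos: [0.5606, -0.1609, 0.0703]
eef_rot: [0.026, 1.0, 0.001, -0.001]
wrist_force: [-0.4, -0.1, 0.2]
opening: 1.0
gripper_force: 0.0
time: 4.4
tool_pos: [0.5615, -0.1623, 0.0705]
eef_rot: [0.027, 1.0, 0.0, -0.0]
wrist_force: [1.3, 3.4, -4.8]
opening: 0.189
gripper_force: 33.3
```

```bash
python3 -m inch '[0,0,-0.2,0,-1, 0,0,-0.4,0,-1, 0,0,-0.5,0,-1, 0,0,-0.6,0,-1, 0,0,-0.6,0,-1, 0,0,-0.6,0,-1, 0,0,-0.5,0,-1, 0,0,-0.4,0,-1, 0,0,-0.2,0,-1, 0,0,0,0,-1, 0,0,0,0,-1]'; python3 -m inch '[0.03,0.3,0,0,-1, 0.03,0.5,0,0,-1, 0.03,0.7,0,0,-1, 0.03,0.8,0,0,-1, 0.03,0.8,0,0,-1, 0.03,0.8,0,0,-1, 0.03,0.8,0,0,-1, 0.03,0.8,0,0,-1, 0.03,0.8,0,0,-1, 0.03,0.8,0,0,-1, 0.03,0.8,0,0,-1, 0.03,0.8,0,0,-1, 0.03,0.8,0,0,-1, 0.03,0.8,0,0,-1, 0.03,0.7,0,0,-1, 0.03,0.5,0,0,-1, 0,0.4,0,0,-1, 0,0.2,0,-0.7,-1, 0,0,0,-0.76,-1, 0,0,0,0,-1]'; python3 -m inch '[0,0,0,0,-1, 0,0,0,0,-1, 0,0,0,0,-1, 0,0,0,0,-1]'; python3 look.py wrist w2; python3 look.py side d2;python3 look.py scene s2
```

```text
time: 5.32
tool_pos: [0.5611, -0.1624, 0.1899]
eef_rot: [0.027, 1.0, 0.0, -0.0]
wrist_force: [0.1, -0.1, -6.0]
opening: 0.187
gripper_force: 45.0
time: 6.98
tool_pos: [0.5658, 0.2019, 0.1898]
eef_rot: [-0.051, 0.999, -0.0, -0.001]
wrist_force: [0.8, 0.5, -6.3]
opening: 0.19
gripper_force: 45.0
time: 7.32
tool_pos: [0.5668, 0.2004, 0.1905]
eef_rot: [-0.049, 0.999, -0.0, -0.0]
wrist_force: [0.1, -0.7, -5.6]
opening: 0.191
gripper_force: 45.0
7.3167 [0.5668 0.2004 0.1905] yaw 0.09723056570664335 [ 0.1436 -0.6586 -5.5847]
[[-0.0969 -0.9491 -0.2996  0.483 ]
 [ 0.9953 -0.0925 -0.0291  0.1916]
 [-0.0001 -0.301   0.9536  0.3315]
 [ 0.      0.      0.      1.    ]] 68.01552093912979
7.3667 [0.5668 0.2004 0.1905] yaw 0.0974723841021181 [-0.6699  0.004  -6.1283]
[[ 0.7574  0.5016 -0.4181 -0.0743]
 [-0.6528  0.5981 -0.4649 -0.7084]
 [ 0.0169  0.625   0.7804  1.1839]
 [ 0.      0.      0.      1.    ]] 50.56834875014641
7.4167 [0.5668 0.2004 0.1906] yaw 0.09770805781454035 [-0.2285  0.0583 -5.314 ]
[[-0.1114 -0.6725  0.7317  1.2706]
 [ 0.9937 -0.0859  0.0723  0.0462]
 [ 0.0143  0.7351  0.6778  0.7883]
 [ 0.      0.      0.      1.    ]] 57.48657164398739
```

View pics/w2.png

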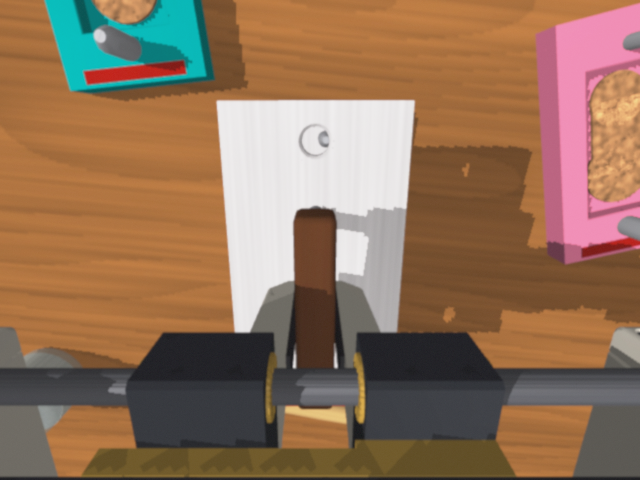

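The wrist view shows the lid held square. The mould and the tip of the small pin show through the rear hole at (314,140), with the tip at about (324,139). I'll enlarge that and cross-check it against the pin tips in the first pictures.

```bash
python3 - <<'E'
from look import *
w=cv2.imread("pics/w2.png")
cv2.imwrite("pics/c3.png",cv2.resize(w[115:165,285:345],None,fx=10,fy=10,interpolation=2))
S=np.load("pics/scene0.npy",allow_pickle=True).item();D=np.load("pics/side0.npy",allow_pickle=True).item()
s=lambda p:np.array(p)/3+[225,225]
d=lambda p:np.array(p)/4+[235,165]
for c,uv in[(S,s([(588,64),(620,209)])),(D,d([(99,142),(242,43)]))]:
    P=onz(c,uv,.066);x=P[1]-P[0];print(P,P.mean(0),np.linalg.norm(x),np.arctan2(x[1],x[0]))
W=np.load("pics/w2.npy",allow_pickle=True).item()
C=onz(W,[(217,100),(414,100)],.139); print("lid rear corners",C,np.linalg.norm(C[1]-C[0]), C.mean(0))
a=.0972;print("lid centre",C.mean(0)+.095*np.array([np.cos(a),np.sin(a)]),"edge yaw",np.arctan2(*(C[1]-C[0])[::-1])-np.pi/2)
E
```

```text
[[0.4914 0.1993]
 [0.6404 0.2148]] [0.5659 0.207 ] 0.14981915429844045 0.10403520660057684
[[0.4921 0.2023]
 [0.6423 0.2167]] [0.5672 0.2095] 0.1508904482216281 0.09543347079055076
lid rear corners [[0.4755 0.1412]
 [0.4658 0.2403]] 0.09960656837883551 [0.4707 0.1908]
lid centre [0.5652 0.2   ] edge yaw 0.09707055728462266
```

View pics/c3.png

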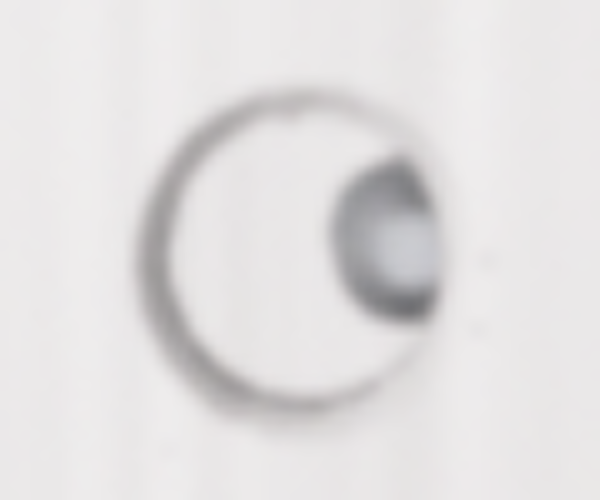

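```bash
python3 - <<'E'
from look import *
W=np.load("pics/w2.npy",allow_pickle=True).item()
h=onz(W,(314.1,140.0),.139)[0];p=onz(W,(325.6,140.0),.066)[0]
u=np.array([np.cos(.0975),np.sin(.0975)]);v=np.array([np.cos(.1),np.sin(.1)])
print("hole",h,"lid centre",h+.075*u,"pin",p,"mould centre",p+.075*v,"diff",p+.075*v-h-.075*u)
for z in (.06,.066): print(onz(W,(325.6,140),z))
E
```

```text
hole [0.4902 0.192 ] lid centre [0.5648 0.1993] pin [0.492  0.2003] mould centre [0.5667 0.2078] diff [0.0019 0.0085]
[[0.4922 0.2005]]
[[0.492  0.2003]]
```

```bash
python3 -m inch '[-0.04,0.14,0,-0.03,-1, -0.05,0.14,0,0,-1, 0,0,0.2,0,-1, 0,0,0.3,0,-1, 0,0,0.3,0,-1, 0,0,0.3,0,-1, 0,0,0.3,0,-1, 0,0,0.2,0,-1, 0,0,0,0,-1, 0,0,0,0,-1, 0,0,0,0,-1, 0,0,0,0,-1, 0,0,0,0,-1]'; python3 look.py wrist w3; python3 look.py side d3; python3 - <<'E'
import cv2,numpy as np
w=cv2.imread("pics/w3.png");d=cv2.imread("pics/d3.png")
a=cv2.resize(w[110:170,280:350],(467,400),interpolation=3);b=cv2.resize(d[150:250,230:312],(328,400),interpolation=3)
cv2.imwrite("pics/c4.png",np.hstack([a,b]))
E
```

```text
time: 8.55
tool_pos: [0.569, 0.2094, 0.1432]
eef_rot: [-0.051, 0.999, 0.0, 0.001]
wrist_force: [-0.6, -0.1, -5.5]
opening: 0.188
gripper_force: 45.0
8.55 [0.569  0.2094 0.1432] yaw 0.10193692806415439 [-0.6426 -0.0524 -5.5031]
[[-0.1016 -0.9483 -0.3008  0.4852]
 [ 0.9948 -0.0968 -0.0307  0.2002]
 [ 0.     -0.3024  0.9532  0.2841]
 [ 0.      0.      0.      1.    ]] 68.01552093912979
8.6 [0.569  0.2094 0.1431] yaw 0.1019454632071544 [-0.662  -0.0021 -5.4754]
[[ 0.7574  0.5016 -0.4181 -0.0743]
 [-0.6528  0.5981 -0.4649 -0.7084]
 [ 0.0169  0.625   0.7804  1.1839]
 [ 0.      0.      0.      1.    ]] 50.56834875014641
```

View pics/c4.png

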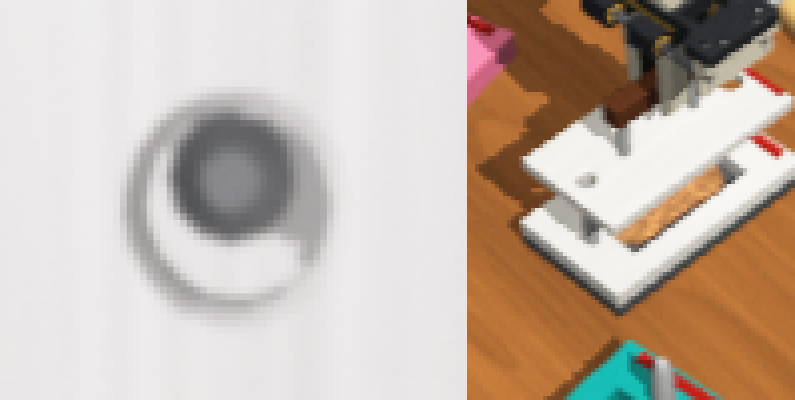

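The pin tip shows in the rear hole at (314.5,137.0), with the hole rim centred at (314.0,140.9). The side view shows the plate level above the mould.

```bash
python3 - <<'E'
from look import *
W=np.load("pics/w3.npy",allow_pickle=True).item()
h=onz(W,(314.0,140.9),.0917)[0];p=onz(W,(314.5,137.0),.066)[0]
print(h,p,p-h,"lid",h+.075*np.array([np.cos(.102),np.sin(.102)]),"mould",p+.075*np.array([np.cos(.1),np.sin(.1)]),to_tool(np.r_[p-h,0],0))
# plate-height check via hole width
print(np.ptp(onz(W,[(298.5,140.9),(329.5,140.9)],.0917),axis=0))
# vertical-line drift for next row check
E
```

```text
[0.493  0.2006] [0.4918 0.2007] [-0.0012  0.0001] lid [0.5676 0.2082] mould [0.5665 0.2082] (array([ 0.0392,  0.0081, -0.    ]), np.float64(-0.0))
[0.0016 0.0161]
```

```bash
python3 -m inch '[0.04,0.01,0,0,-1, 0,0,0.1,0,-1, 0,0,0.12,0,-1, 0,0,0.12,0,-1, 0,0,0.12,0,-1, 0,0,0.12,0,-1, 0,0,0.12,0,-1, 0,0,0.12,0,-1, 0,0,0.1,0,-1, 0,0,0,0,-1, 0,0,0,0,-1, 0,0,0,0,-1]'; python3 -m inch '[0,0,0.08,0,-1, 0,0,0.08,0,-1, 0,0,0.08,0,-1, 0,0,0,0,-1, 0,0,0,0,-1]'
```

```text
time: 9.65
tool_pos: [0.5676, 0.2095, 0.1151]
eef_rot: [-0.051, 0.999, 0.0, 0.0]
wrist_force: [-0.3, 0.2, -5.6]
opening: 0.193
gripper_force: 45.0
time: 10.07
tool_pos: [0.5672, 0.2094, 0.1075]
eef_rot: [-0.051, 0.999, -0.0, -0.0]
wrist_force: [0.2, 0.4, -4.6]
opening: 0.194
gripper_force: 45.0
```

```bash
python3 -m inch '[0,0,0.08,0,-1, 0,0,0.08,0,-1, 0,0,0.08,0,-1, 0,0,0.08,0,-1, 0,0,0.08,0,-1, 0,0,0.08,0,-1, 0,0,0,0,-1, 0,0,0,0,-1, 0,0,0,0,-1]'
```

```text
time: 10.82
tool_pos: [0.5675, 0.2095, 0.0934]
eef_rot: [-0.051, 0.999, 0.0, 0.0]
wrist_force: [0.7, -0.7, -5.6]
opening: 0.189
gripper_force: 45.0
```

```bash
python3 -m inch '[0,0,0.05,0,-1, 0,0,0.05,0,-1, 0,0,0.04,0,-1, 0,0,0,0,-1, 0,0,0,0,-1, 0,0,0,0,-1]'
```

```text
time: 11.32
tool_pos: [0.5674, 0.2095, 0.0891]
eef_rot: [-0.051, 0.999, 0.0, -0.0]
wrist_force: [-1.4, 0.1, -6.0]
opening: 0.19
gripper_force: 45.0
```

```bash
python3 -m inch '[0,0,0.03,0,-1, 0,0,0.02,0,-1, 0,0,0.02,0,-1, 0,0,0,0,-1, 0,0,0,0,-1, 0,0,0,0,-1]'
```

```text
time: 11.82
tool_pos: [0.5675, 0.2096, 0.0874]
eef_rot: [-0.051, 0.999, 0.0, 0.0]
wrist_force: [-1.3, 0.2, -0.4]
opening: 0.187
gripper_force: 45.0
```

```bash
python3 -m inch '[0,0,0.03,0,-1, 0,0,0.02,0,-1, 0,0,0,0,-1, 0,0,0,0,-1, 0,0,0,0,-1]'
```

```text
time: 12.23
tool_pos: [0.5674, 0.2098, 0.0872]
eef_rot: [-0.051, 0.999, 0.0, 0.001]
wrist_force: [-5.5, 1.5, 8.1]
opening: 0.192
gripper_force: 45.0
```

The weight is carried at the expected height and the plate is solidly seated, so I release and retreat.

```bash
python3 -m inch '[0,0,0,0,-0.4, 0,0,0,0,-0.2, 0,0,0,0,0, 0,0,0,0,0.3, 0,0,0,0,0.3, 0,0,0,0,0.3, 0,0,0,0,0.3, 0,0,0,0,0.3]'; python3 -m inch '[0,0,-0.2,0,0.3, 0,0,-0.4,0,0.3, 0,0,-0.6,0,0.3, 0,0,-0.8,0,0.3, 0,0,-0.8,0,0.3, 0,0,-0.8,0,0.3, 0,0,-0.6,0,0.3, 0,0,-0.3,0,0.3, 0,0,0,0,0.3, 0,0,0,0,0.3, 0,0,0,0,0.3]'; python3 look.py side d4; python3 look.py scene s4; python3 - <<'E'
import cv2,numpy as np
s=cv2.imread("pics/s4.png");d=cv2.imread("pics/d4.png")
a=cv2.resize(s[215:335,370:490],(400,400),interpolation=3);b=cv2.resize(d[150:250,230:330],(400,400),interpolation=3)
cv2.imwrite("pics/c5.png",np.hstack([a,b]))
E
```

```text
time: 12.9
tool_pos: [0.5674, 0.2094, 0.0855]
eef_rot: [-0.051, 0.999, -0.0, -0.0]
wrist_force: [0.2, 0.0, 0.2]
opening: 0.645
gripper_force: 0.0
time: 13.82
tool_pos: [0.5667, 0.2093, 0.2193]
eef_rot: [-0.051, 0.999, -0.0, -0.001]
wrist_force: [-0.7, -0.0, -0.5]
opening: 0.649
gripper_force: 0.0
13.8167 [0.5667 0.2093 0.2193] yaw 0.10196965141865234 [-0.6787 -0.0296 -0.4593]
[[ 0.7574  0.5016 -0.4181 -0.0743]
 [-0.6528  0.5981 -0.4649 -0.7084]
 [ 0.0169  0.625   0.7804  1.1839]
 [ 0.      0.      0.      1.    ]] 50.56834875014641
13.8667 [0.5665 0.2093 0.219 ] yaw 0.10195349020043541 [-0.2255 -0.1984 -1.3161]
[[-0.1114 -0.6725  0.7317  1.2706]
 [ 0.9937 -0.0859  0.0723  0.0462]
 [ 0.0143  0.7351  0.6778  0.7883]
 [ 0.      0.      0.      1.    ]] 57.48657164398739
```

View pics/c5.png

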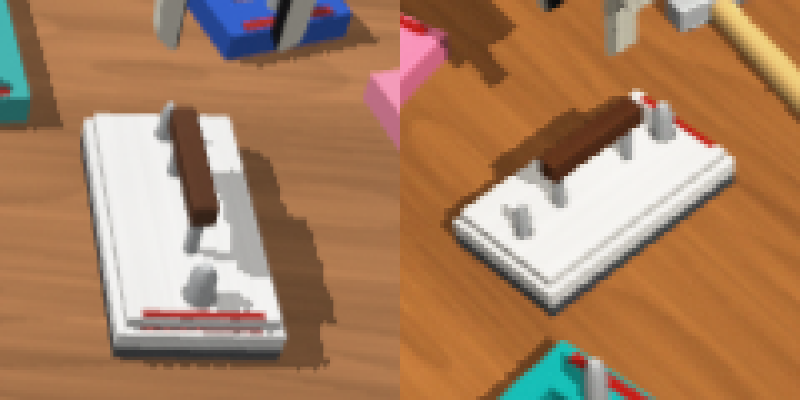

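Both views show the lid flat on the mould, with red mark over red mark and both pins through their holes. The gripper is clear.

```bash
python3 -c "from bench import manip; print(manip.close_job())"
```

```text
the job is handed in; nothing more can be done
None
```

The upper mould half is closed on the lower half, flat and fully home with red mark over red mark and both pins through. The gripper has let go, and the job is handed in at about 14 s; the hand-in returned no verdict.

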